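# Third hand at a picture-frame corner

## Task

Help me join this picture frame: first lock the long rail in the jig by turning the red T-knob of its hold-down clockwise until it is tight, then lay the short rail flat on the board, outer (longer) face square against the far fence and its left mitre closed up on the long rail's mitre. Hold it there for me while I pin the corner: a steady push of about 10 N against the far fence, mitre kept closed, no hard shove, and finish while still holding and pressing. Leave the long rail where it lies and do not disturb the other things on the table.

Things in the scene. Friction and masses are not known exactly. Their poses are not given: they have to be found in the camera images.
- corner (a point): the jig: a fixed grey board 15 mm thick on the table (x -260 to +30, y -200 to +75 mm from here) with two aluminium fences at right angles. This point is where the fence faces would meet, on the board's top: the frame's outer corner sits here (the fences stop short of it). Axes turn with the jig: x away from the robot, y left, z up
- fence_far: the far fence, a rigid aluminium bar 12 mm high above the board, 18 mm wide. Its face towards the robot lies in the plane x = 0 of point corner and spans y -155 to -50 mm there. Origin: middle of that face's lower edge, on the board; axes as point corner
- fence_side: the left fence, the same bar 185 mm long; its right-hand face lies in the plane y = 0 of point corner and spans x -235 to -50 mm there. Origin: middle of that face's lower edge, on the board; axes as point corner
- long_rail: long frame rail, oak moulding 260 mm long, section as the short rail, lying loose on the board until clamped: outer face on the left fence (within 1 mm), one mitre at the corner. Origin: centre of the web's underside, mid-length; its x axis points at the left fence, its y axis along the rail towards the robot
- short_rail: short frame rail, loose, face down on the table, oak, 0.06 to 0.13 kg, ends mitred at 45 degrees. Web 14 mm thick, 36 mm high; at the inner foot a lip 7 mm high stands out 6 mm more. Origin: centre of the web's underside, mid-length; y along the rail, x out of the outer face (at x = +7 mm, 180 mm long; the inner web face at -7 mm is 152 mm long). Grip across the web, above the lip
- rail_place (a point): where the short rail's origin belongs when it is home, on the board's top, and how its axes then point: x = -7, y = -90, z = 0 mm in the frame of point corner. The mitres meet at 45 degrees, so pushing the rail to the left (+y) on the long rail also wedges it against the far fence with up to about the same force
- clamp_knob (a joint): turn of the hold-down's red T-knob, rad, clockwise from above is positive. 0 to 0.3 at the start, its pad clear of the long rail. From 0.5 the spring pad presses on the rail; tight from 1.3, end stop at 1.5; it needs up to 0.2 N m and stays where it is left
- knob_grip (a point): centre of the T-knob's grip bar, on the vertical knob axis, 95 mm above the table. The bar is 50 mm long (along this point's x axis, which turns with it), 14 mm thick, 24 mm high (12 mm up and down from here). The knob sits on the hold-down's arm (top 18 mm below this point), which reaches from a post to the left of the left fence over the long rail
- half_frame: bystander: the other half of the frame, already joined to an L of the same oak moulding, legs 260 and 180 mm, 36 mm high; origin on the underside at the free end of the short leg
- glue: bystander: white glue bottle with yellow label and red cap, 52 mm diameter, 140 mm high; origin at the centre of its underside
- books: bystander: a white and a crimson book in a stack, about 170 x 240 x 32 mm, a pen on top; origin at the centre of the underside
- pin_box: bystander: blue open box of pins, 110 x 80 x 30 mm; origin at the centre of its underside
- tape: bystander: roll of beige tape lying flat, 96 mm diameter, 25 mm high; origin at the centre of its underside

How it is judged:
By the outcome, as a careful person would: the job done as asked, in the order asked, and still so for the second after the job is handed in, while the arm keeps its last pose, push and grip.
It also fails if it takes over 72 s, if anything falls off the work surface, if the arm or the gripper's body presses on something with over 40 N, if the wrist force passes 120 N, or if a joint passes its speed limit or range.

## Robot

A 6-joint arm with a two-finger parallel gripper is mounted at the origin on the work surface. World frame = base frame: x ahead of the robot, y to its left, z up, the work surface at z = 0. Lengths are in m, angles in rad, forces in N, time in s.
With the tool pointing down it reaches from about 0.25 to 0.8 m from the base axis. Payload 8.5 kg.
Tool frame: the origin (TCP) lies on the centre line of the jaws, within the pads' length; the fingertips stand 19 mm ahead of it and the grasp point (between the pads) is the TCP; z points along the fingers, y is the line along which they close (so a half turn about z gives the same grasp; the last joint's range is limited). The gripper opens to 85 mm and grips with 20 to 120 N. Pads are 22 mm wide; open, the fingers measure 114 mm over their backs; the gripper's body (76 mm by 85 mm) begins 54 mm behind the grasp point. The pads swing forward as they close: fully open they stand 13 mm farther back than shut.
Start: joints at [1.114, 0.238, -0.013, 1.319, 0, 1.571], TCP at [0.232, 0.471, 0.214] pointing down, gripper open.
Joint ranges: [-2.66, 2.66], [-1.03, 1.9], [-1.14, 1.46], [-1.82, 2.27], [-1.45, 1.34], [-3.14, 3.14]. Speed limits (rad/s): [2.22, 2.22, 2.79, 3.14, 3.14, 3.14].

## Interface

Orientations are given as [roll, pitch, yaw] about the fixed x, y, z axes, in that order (R = Rz(yaw) Ry(pitch) Rx(roll)).
In Python, from rig import * gives the robot as it stands.
- The arm moves only by the tool drive_tool, never from a script. Its argument "series" is one flat list of numbers, 7 for each row, row after row: the turn, a rotation vector about the world's x, y, z in rad, then the shift along the world's x, y, z in cm, then the closure in counts, from 0 (fully open) to 255 (shut). In form: [ax, ay, az, x, y, z, hand, ax, ay, az, x, y, z, hand, ...]. A call has 1 to 8 rows; each row is the pose to reach, as a shift and turn from the pose commanded when the call began; what a row does not reach only later rows make up. A row lasts 1/12 s, in which the tool goes at most 41.7 mm and 7.16 degrees, less where a joint would pass 70% of its speed; a pose out of reach is approached as far as the arm can. A call with a gripper value outside its range is refused whole. The fingers move at their own pace and stop on an object; "force" is the grip in N (left out, the last holds). Time passes only in rows, so rows that repeat a pose let the fingers close. It gives the time, the measured TCP pose, the force, the opening and the grip force at its end, in the units of the state.
- get_obs(): the state, without advancing time (a new reading comes with each control period).
- capture(name): name is "side" or "top" or "wrist"; returns the picture (420x560x3 uint8, red, green, blue); there is no depth.
- camera_info(name): a dict with "fx", "fy", "cx", "cy" (pixels), "extrinsics" (4x4, takes a point from camera to world coordinates). Camera axes: x right, y up, looking along -z (the intrinsics and any distortion apply to the point x, -y, -z); pixel columns grow to the right and rows downward; lengths in m; the calibration is good to about 2 mm. The wrist camera is an equidistant fisheye: a pixel r from the principal point sees the ray r / f radians off the axis. A picture is of the moment at which its call begins: read the wrist's pose just before it. camera_info takes no time and is no camera call; for the wrist camera it gives the pose at the moment of the call.
- sign_off(): hands the job in; it is judged then, once.
The state is a dict: "time_s": time; "q": joint angles; "dq": joint speeds; "effort": joint torques, N m; "tool_pos": TCP position; "ee_rot": TCP orientation; "contact_force": force on the tool from outside, world axes, zero at the start; "moment": the same for the moment, N m; "width": finger opening in m; "finger_force": force on a finger pad.
Only numpy, scipy, OpenCV 4.12 (cv2) and the standard library are available. Lean on these libraries where they do the work, as an engineer would, in place of code of your own. Each camera call takes 0.05 s, during which the arm holds its last target. There are 200 camera calls.

## Working session

There is one attempt and no reset: what is moved stays moved. The work goes in short steps, Python scripts to look and compute and a tool call to move; the robot and the scene stay as the last step left them, time stands still between calls to the robot, and variables do not carry over. Pictures are saved under pics/ and viewed, at most 10 in all, crops included, and the job is handed in when it is done.

Besides the shell and the picture viewer there is one more tool, called after "Emit:" by a JSON object that holds its "op" and its "data". drive_tool: Moves the arm, as the interface text tells. Its arguments: {"type":"object","properties":{"series":{"type":"array","items":{"type":"number"}},"force":{"type":"number"}},"required":["series"]}

```bash
mkdir -p pics; ls; python3 - <<'E'
from rig import *
import cv2
o=get_obs();print(o)
for n in ("top","side"):
    i=camera_info(n);print(n,i)
    cv2.imwrite(f"pics/{n}0.png",capture(n)[:,:,::-1])
E
```

```text
pics
{'time_s': 0.0, 'q': array([ 1.11397986e+00,  2.38807630e-01, -1.42605831e-02,  1.31920313e+00,
       -6.68162617e-06,  1.57080405e+00]), 'dq': array([ 1.66601720e-03, -6.21409360e-04, -7.50757159e-04,  8.83362184e-05,
       -4.64661610e-06, -9.79245442e-04]), 'effort': array([-7.99559184e-04, -5.38776863e+01,  3.46441305e+01,  1.81537529e-02,
       -1.27018793e-04,  2.41360408e-05]), 'tool_pos': array([0.23137978, 0.47076719, 0.2137611 ]), 'ee_rot': array([-3.14011764e+00,  6.69301413e-06,  2.68476847e+00]), 'contact_force': array([ 0.32210545, -0.1934728 ,  0.24111349]), 'moment': array([0.03545565, 0.01930425, 0.0013508 ]), 'finger_force': 0.0, 'width': 0.08534195154473949}
top {'fx': 403.32452878200587, 'fy': 403.32452878200587, 'cx': 281.26802946769095, 'cy': 206.80421004096655, 'extrinsics': array([[ 0.00568932,  0.99795837, -0.0636138 ,  0.48436593],
       [-0.99994145,  0.00626313,  0.00882435, -0.03067845],
       [ 0.00920476,  0.06355987,  0.99793558,  1.2295697 ],
       [ 0.        ,  0.        ,  0.        ,  1.        ]])}
side {'fx': 523.6785885669291, 'fy': 523.6785885669291, 'cx': 280.07560385339036, 'cy': 216.34681907466714, 'extrinsics': array([[ 0.8983854 ,  0.22919315, -0.3746654 , -0.05546934],
       [-0.4387067 ,  0.50901705, -0.74056605, -1.26096265],
       [ 0.02097841,  0.82968195,  0.55784206,  0.99542809],
       [ 0.        ,  0.        ,  0.        ,  1.        ]])}
```

View pics/top0.png

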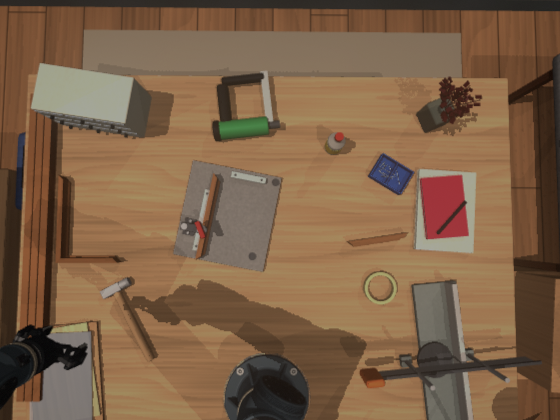

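View pics/side0.png

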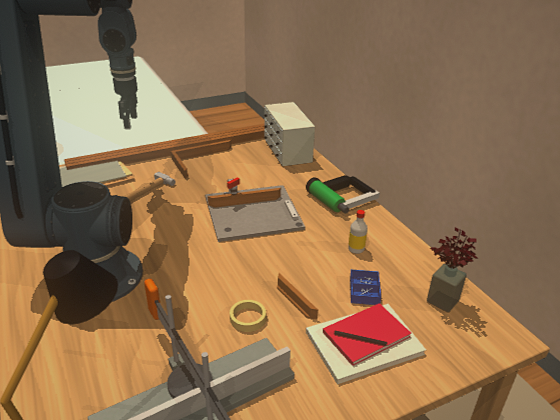

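Top view: jig board around (230,215), long rail (207,215), knob (200,228), far fence (249,178), short rail (377,240) between the tape (380,288) and pin box (390,174). I'll measure rough positions by colour masks.

```bash
cat > h.py <<'E'
import numpy as np, cv2
from rig import *
from scipy.spatial.transform import Rotation as R
def ray(info,uv,fish=False):
    uv=np.atleast_2d(uv).astype(float)
    a=(uv[:,0]-info["cx"])/info["fx"]; b=(uv[:,1]-info["cy"])/info["fy"]
    if fish:
        t=np.hypot(a,b)+1e-12; s=np.sin(t)/t; d=np.c_[a*s,-b*s,-np.cos(t)]
    else: d=np.c_[a,-b,-np.ones_like(a)]
    E=np.array(info["extrinsics"]); return E[:3,3], d@E[:3,:3].T
def onplane(info,uv,z,fish=False):
    o,d=ray(info,uv,fish); return o+d*((z-o[2])/d[:,2])[:,None]
E
python3 - <<'E'
from h import *
im=cv2.imread("pics/top0.png"); info=camera_info("top")
hsv=cv2.cvtColor(im,cv2.COLOR_BGR2HSV)
def blobs(name,m,z,amin,roi):
    x0,y0,x1,y1=roi; mm=np.zeros_like(m); mm[y0:y1,x0:x1]=m[y0:y1,x0:x1]
    for c in cv2.findContours(mm,0,2)[0]:
        if cv2.contourArea(c)<amin: continue
        r=cv2.minAreaRect(c); p=onplane(info,cv2.boxPoints(r),z)
        print(name,np.round(r[0],1),np.round(r[1],1),"ctr",np.round(p.mean(0),3),"corners",np.round(p[:,:2],3).tolist())
h,s,v=cv2.split(hsv)
blobs("fence",((s<40)&(v>150)).astype(np.uint8),.027,30,(175,155,290,270))
blobs("red",(((h<6)|(h>174))&(s>170)&(v>100)).astype(np.uint8),.107,20,(175,200,215,250))
print(hsv[238,370],hsv[240,390],hsv[250,377],hsv[212,207])
blobs("rail",((h<14)&(s>130)&(v<190)).astype(np.uint8),.02,60,(335,222,412,256))
blobs("board",((s<70)&(v<150)&(v>60)).astype(np.uint8),.015,1000,(165,150,290,275))
a=cv2.resize(im[150:275,170:290],None,fx=4.5,fy=4.5,interpolation=2)
cv2.imwrite("pics/c1.png",a)
E
```

```text
fence [195.7 241.2] [ 3.3 16.3] ctr [0.457 0.212 0.027] corners [[0.434, 0.221], [0.482, 0.213], [0.48, 0.203], [0.433, 0.211]]
fence [203.2 204.9] [ 3.3 30.8] ctr [0.565 0.192 0.027] corners [[0.521, 0.205], [0.611, 0.188], [0.609, 0.178], [0.519, 0.196]]
fence [248.1 177. ] [34.3  5.1] ctr [0.65  0.059 0.027] corners [[0.652, 0.111], [0.667, 0.108], [0.648, 0.007], [0.633, 0.01]]
red [199.8 229.2] [16.9  4.5] ctr [0.492 0.185 0.107] corners [[0.512, 0.2], [0.516, 0.188], [0.473, 0.171], [0.468, 0.182]]
[ 12 145 125] [ 12 148 129] [ 14 126 146] [ 12 146 131]
rail [376.9 239.7] [ 6.7 59.5] ctr [ 0.465 -0.329  0.02 ] corners [[0.461, -0.239], [0.488, -0.416], [0.468, -0.418], [0.441, -0.242]]
board [227.  215.4] [90.8 95.7] ctr [0.536 0.122 0.015] corners [[0.42, 0.281], [0.704, 0.231], [0.651, -0.04], [0.369, 0.015]]
```

View pics/c1.png

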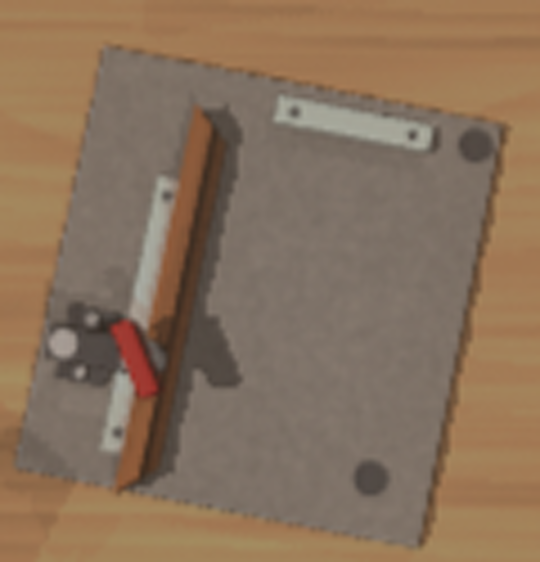

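Crop: knob bar (red) centre ~(137,358) running about 22° in world, post to its left (62,343), far fence (355,122), both fences clear. Jig yaw ≈ -10.6°. Moving above the knob with the hand half-closed.

Emit:
{"op": "drive_tool", "data": {"series": [0, 0, 0.84, 26, -28.6, 2, 120, 0, 0, 0.84, 26, -28.6, 2, 120, 0, 0, 0.84, 26, -28.6, 2, 120, 0, 0, 0.84, 26, -28.6, 2, 120, 0, 0, 0.84, 26, -28.6, 2, 120, 0, 0, 0.84, 26, -28.6, 2, 120, 0, 0, 0.84, 26, -28.6, 2, 120, 0, 0, 0.84, 26, -28.6, 2, 120], "force": 40}}

```text
time_s: 0.77
tool_pos: [0.4339, 0.2486, 0.2298]
ee_rot: [3.141, -0.0, -2.752]
contact_force: [0.6, 0.9, -0.2]
width: 0.0451
finger_force: 0.0
```

Emit:
{"op": "drive_tool", "data": {"series": [0, 0, 0, 0, 0, 0, 120, 0, 0, 0, 0, 0, 0, 120]}}

```text
time_s: 0.93
tool_pos: [0.4346, 0.248, 0.2296]
ee_rot: [-3.141, -0.001, -2.763]
contact_force: [-1.1, 0.5, 0.8]
width: 0.0456
finger_force: 0.0
```

Emit:
{"op": "drive_tool", "data": {"series": [0, 0, 0, 3, -3, 0, 120, 0, 0, 0, 5.7, -6.3, 0, 120, 0, 0, 0, 5.7, -6.3, 0, 120, 0, 0, 0, 5.7, -6.3, 0, 120]}}

```text
time_s: 1.27
tool_pos: [0.4908, 0.1862, 0.2293]
ee_rot: [3.142, -0.001, -2.761]
contact_force: [-0.1, 0.5, -1.1]
width: 0.0449
finger_force: 0.0
```

```bash
python3 - <<'E'
from h import *
print(get_obs()["tool_pos"])
i=camera_info("wrist");print(i); w=capture("wrist"); s=capture("side")
cv2.imwrite("pics/w1.png",w[:,:,::-1])
cv2.imwrite("pics/s1full.png",s[:,:,::-1])
a=cv2.resize(s[130:250,190:320],None,fx=4.5,fy=4.5,interpolation=2); 
b=cv2.resize(w,None,fx=1,fy=1)
c=np.zeros((540,585,3),np.uint8); cv2.imwrite("pics/s1.png",a[:,:,::-1])
E
```

```text
[0.49076789 0.18621693 0.22930185]
{'fx': 325.19226210127806, 'fy': 325.19226210127806, 'cx': 286.46123742327813, 'cy': 208.13617194192895, 'extrinsics': array([[-3.70247935e-01, -8.93952445e-01, -2.52518302e-01,
         4.26219154e-01],
       [ 9.28932786e-01, -3.56133537e-01, -1.01256024e-01,
         1.60652521e-01],
       [ 5.87834233e-04, -2.72062364e-01,  9.62279442e-01,
         3.90694877e-01],
       [ 0.00000000e+00,  0.00000000e+00,  0.00000000e+00,
         1.00000000e+00]])}
```

View pics/w1.png

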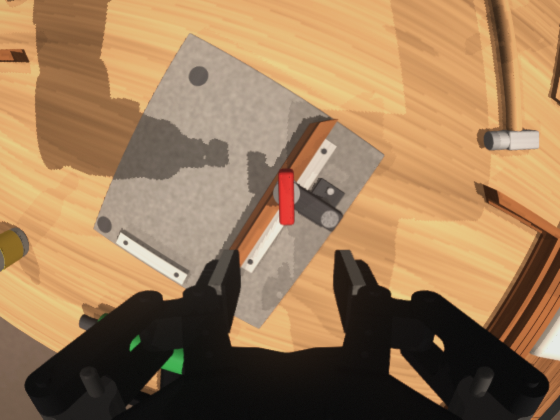

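Wrist view: red bar centred at (286,197), upright in the image so well aligned with the jaws; arm runs to a post at (330,218); the fence strips are at (290,205) and (152,257). Computing positions.

```bash
cat > knob.py <<'E'
from h import *
def knob(w,i,z=.107,show=True):
    hsv=cv2.cvtColor(w,cv2.COLOR_RGB2HSV);h,s,v=cv2.split(hsv)
    m=(((h<6)|(h>174))&(s>180)&(v>110)).astype(np.uint8)
    c=max(cv2.findContours(m,0,2)[0],key=cv2.contourArea)
    p=onplane(i,c[:,0,:],z,True)[:,:2]
    r=cv2.minAreaRect((p*1000).astype(np.float32)); b=cv2.boxPoints(r)
    e=max(b[1]-b[0],b[2]-b[1],key=np.linalg.norm)
    print("knob",np.round(r,1) if 0 else r,"ang",np.degrees(np.arctan2(e[1],e[0])))
def fences(w,i,z=.027):
    hsv=cv2.cvtColor(w,cv2.COLOR_RGB2HSV);h,s,v=cv2.split(hsv)
    m=((s<40)&(v>150)).astype(np.uint8)
    for c in cv2.findContours(m,0,2)[0]:
        if cv2.contourArea(c)<150: continue
        p=onplane(i,c[:,0,:],z,True)[:,:2]
        r=cv2.minAreaRect((p*1000).astype(np.float32)); b=cv2.boxPoints(r)
        print("fence",np.round(r[0],1),np.round(r[1],1),np.round(b,1).tolist(),np.round(c[:,0].mean(0)))
E
python3 - <<'E'
from knob import *
w=cv2.imread("pics/w1.png")[:,:,::-1].copy(); i=camera_info("wrist")
knob(w,i); fences(w,i)
E
```

```text
knob ((491.0703125, 187.7445831298828), (47.443397521972656, 13.316431999206543), 22.175146102905273) ang 22.175138
fence [595.5 800.6] [124.1  53.3] [[536.4000244140625, 768.0], [578.4000244140625, 735.2000122070312], [654.5999755859375, 833.2000122070312], [612.5, 865.9000244140625]] [549. 342.]
fence [650.5  60.6] [106.2  18.9] [[631.2999877929688, 10.199999809265137], [649.7999877929688, 6.599999904632568], [669.7000122070312, 111.0], [651.0999755859375, 114.5]] [151. 259.]
fence [573.2 191.7] [14.  82.8] [[531.2000122070312, 192.39999389648438], [612.5999755859375, 177.3000030517578], [615.2000122070312, 191.10000610351562], [533.7000122070312, 206.10000610351562]] [262. 245.]
fence [513.5 252.5] [18.7 17.9] [[501.29998779296875, 256.8999938964844], [508.5, 240.5], [525.7000122070312, 248.0], [518.5, 264.5]] [329. 219.]
fence [460.  212.7] [13.8 58.3] [[430.1000061035156, 211.5], [487.29998779296875, 200.39999389648438], [489.8999938964844, 213.89999389648438], [432.70001220703125, 225.0]] [318. 162.]
fence [317.9 450.9] [23.8 85.6] [[287.0, 482.79998779296875], [327.8999938964844, 407.70001220703125], [348.79998779296875, 419.0], [307.79998779296875, 494.20001220703125]] [510. 140.]
```

Emit:
{"op": "drive_tool", "data": {"series": [0, 0, 0.025, 0, 0.15, -3, 120, 0, 0, 0.025, 0, 0.15, -6.5, 120, 0, 0, 0.025, 0, 0.15, -10, 120, 0, 0, 0.025, 0, 0.15, -12.6, 120, 0, 0, 0.025, 0, 0.15, -12.6, 120, 0, 0, 0.025, 0, 0.15, -12.6, 255, 0, 0, 0.025, 0, 0.15, -12.6, 255, 0, 0, 0.025, 0, 0.15, -12.6, 255], "force": 50}}

```text
time_s: 2.03
tool_pos: [0.4915, 0.1894, 0.106]
ee_rot: [-3.141, 0.003, -2.733]
contact_force: [-0.1, 0.2, 0.2]
width: 0.0094
finger_force: 0.0
```

Emit:
{"op": "drive_tool", "data": {"series": [0, 0, 0, 0, 0, 0, 255, 0, 0, -0.1, 0, 0, 0, 255, 0, 0, -0.2, 0, 0, 0, 255, 0, 0, -0.3, 0, 0, 0, 255, 0, 0, -0.4, 0, 0, 0, 255, 0, 0, -0.5, 0, 0, 0, 255, 0, 0, -0.6, 0, 0, 0, 255, 0, 0, -0.6, 0, 0, 0, 255]}}

```text
time_s: 2.7
tool_pos: [0.4911, 0.1886, 0.105]
ee_rot: [3.141, 0.002, 2.945]
contact_force: [-0.1, 0.0, 0.2]
width: -0.0002
finger_force: 0.0
```

```bash
python3 - <<'E'
from h import *
print(get_obs()); cv2.imwrite("pics/w2.png",capture("wrist")[:,:,::-1])
E
```

```text
{'time_s': 2.7, 'q': array([ 3.66646020e-01,  2.99051550e-01, -2.19233854e-01,  1.05063128e+00,
       -7.37395199e-05,  5.63112986e-01]), 'dq': array([ 0.00087575,  0.00359257, -0.00378797, -0.00246495, -0.00099947,
       -0.18770379]), 'effort': array([ 8.56875326e-03, -5.54458201e+01,  3.15827250e+01, -1.56367722e-02,
        1.52752559e-04,  1.81773607e+00]), 'tool_pos': array([0.49110259, 0.18856255, 0.10503827]), 'ee_rot': array([3.14065161e+00, 1.62878654e-03, 2.94512485e+00]), 'contact_force': array([-0.08416955,  0.00242183,  0.23709241]), 'moment': array([-0.0402819 ,  0.01082471,  0.01506538]), 'finger_force': 0.0, 'width': -0.0001936606735597402}
```

The jaws shut on nothing; looking.

View pics/w2.png

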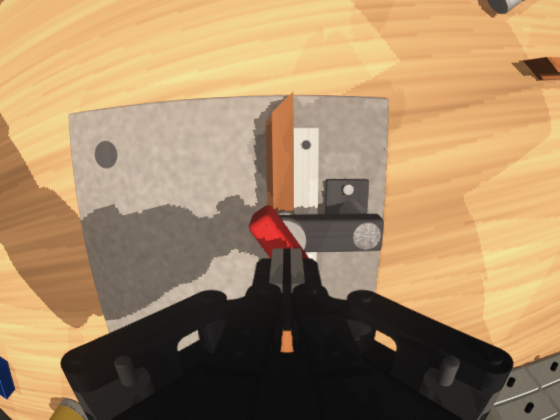

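```bash
python3 - <<'E'
from knob import *
w=cv2.imread("pics/w2.png")[:,:,::-1].copy(); i=camera_info("wrist"); o=get_obs()
for z in (.08,.09,.107,.12): knob(w,i,z)
E=np.array(i["extrinsics"]); print(E[:3,3])
Rm=R.from_euler('xyz',o["ee_rot"]).as_matrix(); print(Rm.round(2))
def proj(p):
    c=E[:3,:3].T@(p-E[:3,3]); d=np.array([c[0],-c[1],-c[2]]); t=np.arccos(d[2]/np.linalg.norm(d)); n=np.hypot(d[0],d[1])
    return (i["cx"]+i["fx"]*t*d[0]/n, i["cy"]+i["fy"]*t*d[1]/n)
T=o["tool_pos"]
print("tcp",proj(T),"tip",proj(T+Rm[:,2]*.019))
for z in (.107,.095,.083): print("knob end",[np.round(proj(np.array([.4911+a*.926*.025,.1877+a*.377*.025,z]))) for a in (-1,0,1)])
# side view triangulation
s=cv2.imread("pics/s1full.png"); h,ss,v=cv2.split(cv2.cvtColor(s,cv2.COLOR_BGR2HSV)); m=(((h<6)|(h>174))&(ss>150)&(v>100)).astype(np.uint8); m[:,:200]=0;m[:150]=0;m[:,260:]=0;m[210:]=0
for c in cv2.findContours(m,0,2)[0]:
    if cv2.contourArea(c)>15: print(cv2.boundingRect(c)); 
info=camera_info("side")
y,x=np.nonzero(m);oo,d=ray(info,[[x.mean(),y.mean()]]);t=(.4911-oo[0])/d[0,0];print(oo+d*t[:,None] if np.ndim(t) else oo+d[0]*t)
E
```

```text
knob ((489.3497619628906, 180.05955505371094), (31.666091918945312, 19.508268356323242), 21.899757385253906) ang 21.899773
knob ((485.7484130859375, 181.23179626464844), (29.964454650878906, 18.459959030151367), 21.899696350097656) ang 21.8997
knob ((479.6260681152344, 183.224609375), (27.07166290283203, 16.677806854248047), 21.899715423583984) ang 21.899757
knob ((474.9443664550781, 184.74855041503906), (24.85951805114746, 15.314990043640137), 21.899736404418945) ang 21.89972
[0.42233203 0.20187394 0.26609073]
[[-0.98  0.19  0.  ]
 [ 0.19  0.98  0.  ]
 [-0.    0.   -1.  ]]
tcp (np.float64(286.31312454299643), np.float64(250.85038549933643)) tip (np.float64(286.3413229007492), np.float64(238.16904231562913))
knob end [array([258., 215.]), array([285., 253.]), array([309., 287.])]
knob end [array([260., 209.]), array([285., 244.]), array([308., 277.])]
knob end [array([262., 203.]), array([285., 237.]), array([307., 268.])]
(228, 178, 11, 6)
[0.4911     0.17741074 0.10438741]
```

```bash
python3 - <<'E'
import cv2
w=cv2.imread("pics/w2.png"); cv2.imwrite("pics/w2c.png",cv2.convertScaleAbs(cv2.resize(w[190:320,210:370],None,fx=4.5,fy=4.5,interpolation=2),alpha=1.5,beta=25))
E
```

```text
(no output)
```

View pics/w2c.png

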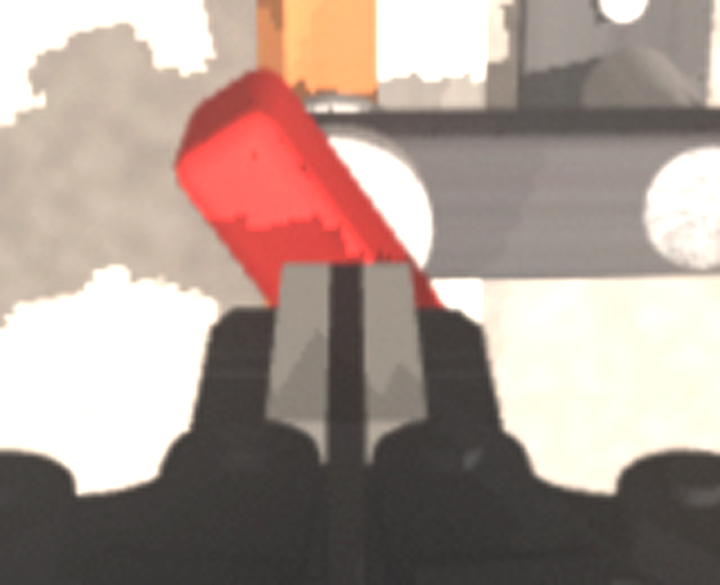

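The crop shows the shut pads standing just above the bar (tip row ~262, bar continuing beneath), so the tips are higher than assumed. Reopen, realign, go down in checked steps.

Emit:
{"op": "drive_tool", "data": {"series": [0, 0, 0.1, 0, 0, 0, 140, 0, 0, 0.2, 0, 0, 0, 140, 0, 0, 0.3, 0, 0, 0, 140, 0, 0, 0.4, 0, 0, 0, 140, 0, 0, 0.5, 0, 0, 0, 140, 0, 0, 0.58, 0, -0.05, 0, 140, 0, 0, 0.58, 0, -0.05, -0.4, 140, 0, 0, 0.58, 0, -0.05, -0.8, 140]}}

```text
time_s: 3.42
tool_pos: [0.4908, 0.188, 0.0961]
ee_rot: [-3.141, 0.001, -2.754]
contact_force: [0.2, -0.8, -0.8]
width: 0.0383
finger_force: 0.0
```

Emit:
{"op": "drive_tool", "data": {"series": [0, 0, 0, 0, 0, 0, 255, 0, 0, 0, 0, 0, 0, 255, 0, 0, 0, 0, 0, 0, 255, 0, 0, 0, 0, 0, 0, 255]}}

```text
time_s: 3.75
tool_pos: [0.4905, 0.1879, 0.096]
ee_rot: [-3.142, 0.0, -2.754]
contact_force: [-0.8, 0.1, 0.5]
width: -0.0001
finger_force: 0.0
```

Emit:
{"op": "drive_tool", "data": {"series": [0, 0, 0, 0, 0, 0, 140, 0, 0, 0, 0, 0, 0, 140, 0, 0, 0, 0, 0, 0, 140, 0, 0, 0, 0, 0, -0.7, 140, 0, 0, 0, 0, 0, -1.4, 140, 0, 0, 0, 0, 0, -1.8, 140, 0, 0, 0, 0, 0, -1.8, 140]}}

```text
time_s: 4.33
tool_pos: [0.4896, 0.1875, 0.0765]
ee_rot: [-3.142, -0.002, -2.753]
contact_force: [-0.1, 0.7, -0.1]
width: 0.038
finger_force: 0.0
```

Emit:
{"op": "drive_tool", "data": {"series": [0, 0, 0, 0, 0, 0, 255, 0, 0, 0, 0, 0, 0, 255, 0, 0, 0, 0, 0, 0, 255, 0, 0, 0, 0, 0, 0, 255]}}

```text
time_s: 4.67
tool_pos: [0.4911, 0.186, 0.0782]
ee_rot: [-3.138, 0.0, -2.755]
contact_force: [2.4, -10.0, 0.5]
width: 0.0122
finger_force: 51.6
```

```bash
python3 - <<'E'
from h import *
o=get_obs(); print(o["contact_force"],o["moment"],o["q"]); w=capture("wrist");cv2.imwrite("pics/w3.png",w[:,:,::-1])
cv2.imwrite("pics/w3c.png",cv2.convertScaleAbs(cv2.resize(w[150:320,190:390,::-1],None,fx=3.5,fy=3.5,interpolation=2),alpha=1.5,beta=25))
E
```

```text
[  2.39440431 -10.03960894   0.45671223] [-1.89949371 -0.48182482  0.14711889] [ 0.36459588  0.32128093 -0.26254783  0.98686415 -0.0040554  -0.0224498 ]
```

Gripped (12 mm, 51 N). Relax the side offset and turn clockwise.

Emit:
{"op": "drive_tool", "data": {"series": [0, 0, 0, 0.05, -0.15, 0, 255, 0, 0, -0.1, 0.05, -0.15, 0, 255, 0, 0, -0.2, 0.05, -0.15, 0, 255, 0, 0, -0.3, 0.05, -0.15, 0, 255, 0, 0, -0.4, 0.05, -0.15, 0, 255, 0, 0, -0.5, 0.05, -0.15, 0, 255, 0, 0, -0.6, 0.05, -0.15, 0, 255, 0, 0, -0.7, 0.05, -0.15, 0, 255]}}

```text
time_s: 5.38
tool_pos: [0.4912, 0.1874, 0.0782]
ee_rot: [3.139, -0.0, 2.826]
contact_force: [-0.7, 3.9, -1.6]
width: 0.0125
finger_force: 51.4
```

Emit:
{"op": "drive_tool", "data": {"series": [0, 0, -0.1, 0, 0, 0, 255, 0, 0, -0.2, 0, 0, 0, 255, 0, 0, -0.3, 0, 0, 0, 255, 0, 0, -0.4, 0, 0, 0, 255, 0, 0, -0.4, 0, 0, 0, 255]}}

```text
time_s: 5.8
tool_pos: [0.4917, 0.1881, 0.0782]
ee_rot: [3.138, -0.001, 2.425]
contact_force: [1.2, 6.3, -4.4]
width: 0.0123
finger_force: 51.2
```

```bash
python3 - <<'E'
from h import *
o=get_obs(); print(o["contact_force"],o["moment"],o["q"],o["effort"][5],o["ee_rot"])
E
```

```text
[ 1.1859405   6.34113805 -4.36260243] [ 1.60291762 -0.38681651 -0.09380319] [ 0.36373541  0.32169688 -0.26184398  0.98497779  0.00280689  1.08075233] 1.6620873659849167 [ 3.13826193e+00 -1.40453013e-03  2.42458126e+00]
```

Emit:
{"op": "drive_tool", "data": {"series": [0, 0, -0.1, 0, -0.07, 0, 255, 0, 0, -0.1, 0, -0.07, 0, 255]}}

```text
time_s: 5.97
tool_pos: [0.4919, 0.1882, 0.0782]
ee_rot: [3.137, -0.003, 2.326]
contact_force: [1.8, 11.6, -5.5]
width: 0.0124
finger_force: 51.0
```

```bash
python3 - <<'E'
from h import *
o=get_obs(); print(o["contact_force"],o["moment"],o["q"],o["effort"][5],o["ee_rot"])
E
```

```text
[ 1.77147033 11.55726096 -5.52700242] [ 2.47537091 -0.45459301 -0.04769719] [ 0.36281255  0.32144769 -0.26215931  0.9841347   0.00429581  1.17877439] 1.3522830605506897 [ 3.13712849e+00 -2.80285119e-03  2.32564363e+00]
```

Emit:
{"op": "drive_tool", "data": {"series": [0, 0, -0.1, 0, 0, 0, 255, 0, 0, -0.1, 0, 0, 0, 255]}}

```text
time_s: 6.13
tool_pos: [0.492, 0.1883, 0.0782]
ee_rot: [3.137, -0.003, 2.226]
contact_force: [1.2, 12.1, -5.0]
width: 0.0127
finger_force: 50.9
```

```bash
python3 - <<'E'
from h import *
o=get_obs(); print(o["contact_force"],o["moment"],o["q"],o["effort"][5],o["ee_rot"])
E
```

```text
[ 1.1549955  12.08202435 -4.97834279] [ 2.45016823 -0.63870699  0.02135481] [ 0.36297201  0.32153371 -0.26200916  0.98389719  0.00425389  1.27882001] 1.3763640448451042 [ 3.13715396e+00 -3.10773752e-03  2.22575869e+00]
```

Emit:
{"op": "drive_tool", "data": {"series": [0, 0, -0.08, 0, 0.15, 0, 255, 0, 0, -0.08, 0, 0.15, 0, 255]}}

```text
time_s: 6.3
tool_pos: [0.4921, 0.1884, 0.0783]
ee_rot: [3.139, -0.0, 2.148]
contact_force: [3.1, 5.3, -4.5]
width: 0.0125
finger_force: 57.5
```

```bash
python3 - <<'E'
from h import *
o=get_obs(); print(o["contact_force"],o["moment"],o["q"],o["effort"][5],o["ee_rot"])
w=capture("wrist");cv2.imwrite("pics/w4.png",w[:,:,::-1])
E
```

```text
[ 3.06506746  5.32851371 -4.45012686] [ 0.94317438 -0.98918309  1.10214814] [ 3.65111151e-01  3.22194642e-01 -2.60926313e-01  9.85188390e-01
  9.29095177e-04  1.35829853e+00] 2.492518723011017 [ 3.13896566e+00 -3.83684736e-04  2.14840694e+00]
```

Moment jumped to 1.1 N m: end stop reached, knob tight. Ease off, release, lift.

Emit:
{"op": "drive_tool", "data": {"series": [0, 0, 0.04, 0, 0, 0, 255, 0, 0, 0.04, 0, 0, 0, 140, 0, 0, 0.04, 0, 0, 0, 140, 0, 0, 0.04, 0, 0, 0, 140, 0, 0, 0.04, 0, 0, 3, 140, 0, 0, 0.04, 0, 0, 7, 140, 0, 0, 0.04, 0, 0, 11, 100, 0, 0, 0.04, 0, 0, 15, 60]}}

```text
time_s: 7.02
tool_pos: [0.4902, 0.1867, 0.2296]
ee_rot: [-3.141, -0.0, 2.189]
contact_force: [1.0, 0.2, -0.3]
width: 0.0615
finger_force: 0.0
```

```bash
python3 - <<'E'
from knob import *
o=get_obs(); print(o["tool_pos"],o["ee_rot"],o["contact_force"])
i=camera_info("wrist"); w=capture("wrist");cv2.imwrite("pics/w5.png",w[:,:,::-1]); knob(w,i); fences(w,i)
E
```

```text
[0.49017468 0.1866522  0.22964472] [-3.14056271e+00 -8.44137956e-05  2.18928540e+00] [ 1.04045811  0.17677463 -0.25869844]
knob ((492.4097595214844, 187.5045928955078), (13.105884552001953, 49.39171600341797), 36.71843719482422) ang -53.28158
fence [651.8  53.7] [101.1  19.5] [[632.5999755859375, 5.900000095367432], [651.7000122070312, 2.200000047683716], [671.0, 101.4000015258789], [651.9000244140625, 105.0999984741211]] [328. 324.]
fence [567.  189.6] [16.  98.5] [[517.2000122070312, 191.1999969482422], [613.7999877929688, 172.39999389648438], [616.9000244140625, 188.10000610351562], [520.2000122070312, 206.89999389648438]] [337. 211.]
fence [467.4 208. ] [15.8 43.9] [[444.29998779296875, 204.5], [487.3999938964844, 196.0], [490.3999938964844, 211.39999389648438], [447.29998779296875, 219.89999389648438]] [279. 150.]
```

Knob turned 75.5° from start to the stop. Now to the short rail.

Emit:
{"op": "drive_tool", "data": {"series": [0, 0, -0.1, 0, -4, 1, 0, 0, 0, -0.2, -0.3, -8, 2, 0, 0, 0, -0.3, -0.6, -12, 2, 0, 0, 0, -0.4, -1, -16, 2, 0, 0, 0, -0.47, -1.3, -20, 2, 0, 0, 0, -0.47, -1.6, -24, 2, 0, 0, 0, -0.47, -1.9, -28, 2, 0, 0, 0, -0.47, -2.1, -32, 2, 0]}}

```text
time_s: 7.73
tool_pos: [0.4689, -0.1348, 0.2481]
ee_rot: [3.142, 0.0, 1.719]
contact_force: [1.1, -0.6, 0.6]
width: 0.0854
finger_force: 0.0
```

Emit:
{"op": "drive_tool", "data": {"series": [0, 0, 0, -0.1, -4, 0, 0, 0, 0, 0, -0.2, -8, 0, 0, 0, 0, 0, -0.3, -12, 0, 0, 0, 0, 0, -0.4, -16, 0, 0, 0, 0, 0, -0.4, -20, 0, 0, 0, 0, 0, -0.4, -20, 0, 0, 0, 0, 0, -0.4, -20, 0, 0]}}

```text
time_s: 8.32
tool_pos: [0.4651, -0.3349, 0.2471]
ee_rot: [-3.14, -0.001, 1.716]
contact_force: [-1.2, 0.8, 0.3]
width: 0.0853
finger_force: 0.0
```

```bash
python3 - <<'E'
from h import *
o=get_obs(); print(o["tool_pos"],o["ee_rot"],o["contact_force"])
i=camera_info("wrist"); w=capture("wrist");cv2.imwrite("pics/w6.png",w[:,:,::-1]); np.save("w6.npy",i["extrinsics"])
E
```

```text
[ 0.46508373 -0.334855    0.24707607] [-3.14046093e+00 -8.18127813e-04  1.71593111e+00] [-1.17723431  0.84308469  0.26543583]
```

View pics/w6.png

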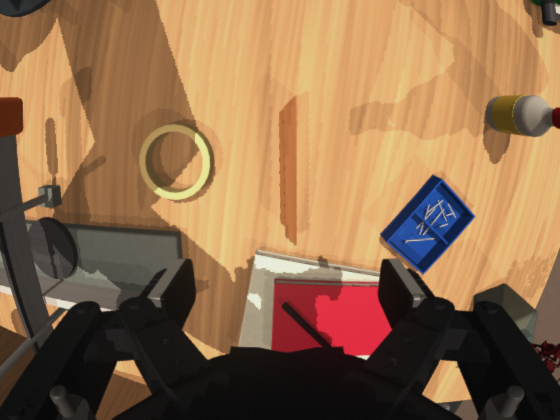

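Wrist view: rail upright in the image, cols 280–297, rows 97–243; its longer side is on the right (+x, away from the robot), so outer face already points away. Tape (175,162), books (rows >250), pin box (428,222) leave room for the grip.

```bash
python3 - <<'E'
from h import *
w=cv2.imread("pics/w6.png"); i=camera_info("wrist")
roi=w[85:255,265:315]; hsv=cv2.cvtColor(roi,cv2.COLOR_BGR2HSV)
for r in (60,100,140):
    print([tuple(int(a) for a in hsv[r,c]) for c in range(10,38,2)])
h,s,v=cv2.split(hsv)
m=((h<13)&(s>100)).astype(np.uint8)
m=cv2.morphologyEx(m,cv2.MORPH_OPEN,np.ones((3,3)))
c=max(cv2.findContours(m,0,2)[0],key=cv2.contourArea)
p=c[:,0,:]+[265,85]
P=onplane(i,p,.036,True)[:,:2]*1000
r=cv2.minAreaRect(P.astype(np.float32)); print(r, cv2.boxPoints(r).round(1).tolist())
# rows profile: left/right edge per row
for rr in range(10,170,12):
    cols=np.nonzero(m[rr])[0]
    if len(cols): print(rr+85,cols.min()+265,cols.max()+265, onplane(i,[[cols.min()+265,rr+85],[cols.max()+265.9,rr+85]],.036,True)[:,:2].round(4).tolist())
E
```

```text
[(15, 131, 228), (16, 128, 229), (13, 149, 181), (12, 166, 183), (12, 165, 176), (12, 165, 182), (12, 165, 185), (12, 165, 192), (12, 165, 192), (12, 165, 190), (12, 163, 194), (16, 128, 229), (16, 124, 231), (16, 125, 230)]
[(16, 127, 230), (16, 129, 230), (14, 139, 194), (12, 167, 183), (12, 166, 180), (12, 165, 187), (12, 166, 194), (12, 165, 193), (13, 166, 191), (12, 165, 188), (12, 163, 188), (16, 130, 229), (16, 127, 230), (16, 130, 229)]
[(18, 117, 231), (19, 114, 231), (18, 118, 231), (17, 122, 229), (15, 139, 208), (12, 163, 175), (12, 164, 174), (12, 164, 191), (12, 164, 194), (12, 165, 189), (12, 163, 185), (14, 133, 223), (15, 132, 220), (15, 133, 214)]
((464.569580078125, -326.87359619140625), (17.725013732910156, 169.94290161132812), 8.647723197937012) [[443.0, -244.1999969482422], [468.6000061035156, -412.20001220703125], [486.1000061035156, -409.5], [460.6000061035156, -241.5]]
107 285 295 [[0.4508, -0.2523], [0.4629, -0.2505]]
119 280 294 [[0.4471, -0.2667], [0.4638, -0.2643]]
131 280 295 [[0.4491, -0.2803], [0.467, -0.2777]]
143 280 295 [[0.4511, -0.294], [0.469, -0.2914]]
155 280 295 [[0.4531, -0.3077], [0.4711, -0.3051]]
167 280 295 [[0.455, -0.3216], [0.4732, -0.3189]]
179 280 295 [[0.457, -0.3356], [0.4754, -0.3329]]
191 281 295 [[0.4602, -0.3497], [0.4775, -0.3471]]
203 281 295 [[0.4623, -0.3641], [0.4798, -0.3615]]
215 281 295 [[0.4644, -0.3789], [0.482, -0.3763]]
227 286 295 [[0.4725, -0.3931], [0.4844, -0.3913]]
239 291 295 [[0.4808, -0.4076], [0.4868, -0.4068]]
```

Emit:
{"op": "drive_tool", "data": {"series": [0, 0, 0, 0.2, 0.8, -4, 0, 0, 0, 0, 0.2, 0.8, -8, 0, 0, 0, 0, 0.2, 0.8, -12, 0, 0, 0, 0, 0.2, 0.8, -16, 0, 0, 0, 0, 0.2, 0.8, -19, 0, 0, 0, 0, 0.2, 0.8, -21.5, 0, 0, 0, 0, 0.2, 0.8, -23, 0, 0, 0, 0, 0.2, 0.8, -23, 0]}}

```text
time_s: 9.03
tool_pos: [0.4661, -0.322, 0.015]
ee_rot: [-3.137, -0.004, 1.721]
contact_force: [0.2, 0.7, 0.1]
width: 0.0854
finger_force: 0.0
```

Emit:
{"op": "drive_tool", "data": {"series": [0, 0, 0, 0, 0, -0.6, 0, 0, 0, 0, 0, 0, -1.2, 0, 0, 0, 0, 0, 0, -1.4, 0, 0, 0, 0, 0, 0, -1.4, 0]}}

```text
time_s: 9.37
tool_pos: [0.4682, -0.3248, 0.0043]
ee_rot: [3.141, 0.001, 1.72]
contact_force: [-0.3, 0.0, 0.2]
width: 0.0855
finger_force: 0.0
```

```bash
python3 - <<'E'
from h import *
o=get_obs(); print(o["tool_pos"],o["ee_rot"],o["contact_force"])
w=capture("wrist");cv2.imwrite("pics/w7.png",w[:,:,::-1]); cv2.imwrite("pics/s7.png",capture("side")[:,:,::-1])
cv2.imwrite("pics/w7c.png",w[:,:,::-1])
E
```

```text
[ 0.46822593 -0.32482008  0.00432161] [3.14113109e+00 5.16175126e-04 1.72007044e+00] [-0.2974195   0.04967778  0.22037639]
```

View pics/w7c.png

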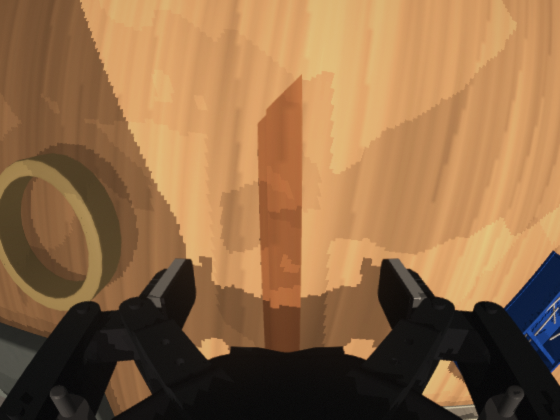

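Open jaws straddle the rail (cols 260–300 between pads at 180 and 395), nothing touching. Close.

Emit:
{"op": "drive_tool", "data": {"series": [0, 0, 0, 0, 0, -0.2, 120, 0, 0, 0, 0, 0, -0.2, 180, 0, 0, 0, 0, 0, -0.2, 255, 0, 0, 0, 0, 0, -0.2, 255, 0, 0, 0, 0, 0, -0.2, 255, 0, 0, 0, 0, 0, -0.2, 255], "force": 50}}

```text
time_s: 9.97
tool_pos: [0.468, -0.3249, 0.002]
ee_rot: [-3.142, 0.0, 1.72]
contact_force: [-4.6, 1.9, 25.8]
width: 0.0131
finger_force: 51.2
```

```bash
python3 - <<'E'
from h import *
o=get_obs(); print(o)
w=capture("wrist");cv2.imwrite("pics/w8.png",w[:,:,::-1])
E
```

```text
{'time_s': 9.9667, 'q': array([-6.06846017e-01,  4.62857058e-01, -2.58163523e-01,  8.49734300e-01,
       -8.30298859e-05,  8.15016582e-01]), 'dq': array([-0.00046583, -0.01717821,  0.01100264, -0.00136462,  0.01315469,
       -0.00123527]), 'effort': array([ 2.03111242e-01, -6.31446362e+01,  2.74116808e+01, -4.83060312e-01,
        4.78283968e-02,  1.83799508e-02]), 'tool_pos': array([ 0.46796669, -0.32491135,  0.00199858]), 'ee_rot': array([-3.14156587e+00,  8.88493832e-05,  1.71973005e+00]), 'contact_force': array([-4.55627148,  1.91383821, 25.82015323]), 'moment': array([0.42463411, 0.51193678, 0.02552678]), 'finger_force': 51.229737997055054, 'width': 0.01307062950076629}
```

Emit:
{"op": "drive_tool", "data": {"series": [0, 0, 0, 0, 0, 0.5, 255, 0, 0, 0, 0, 0, 2, 255, 0, 0, 0, 0, 0, 4.5, 255, 0, 0, 0, 0, 0, 7, 255, 0, 0, 0, 0, 0, 10, 255, 0, 0, 0, 0, 0, 12, 255, 0, 0, 0, 0, 0, 12, 255]}}

```text
time_s: 10.6
tool_pos: [0.4699, -0.3262, 0.1266]
ee_rot: [3.137, 0.005, 1.72]
contact_force: [0.7, 0.3, -0.3]
width: 0.0132
finger_force: 48.8
```

```bash
python3 - <<'E'
from h import *
o=get_obs(); print(o["contact_force"],o["tool_pos"],o["width"])
w=capture("wrist");cv2.imwrite("pics/w9.png",w[:,:,::-1])
s=capture("side");cv2.imwrite("pics/s9.png",s[:,:,::-1])
a=cv2.resize(w[60:330,170:410],None,fx=2,fy=2,interpolation=2)
b=cv2.resize(s[210:330,220:360],None,fx=2.2,fy=2.2,interpolation=2)
c=np.zeros((540,790,3),np.uint8);c[:540,:480]=a;c[:264,482:790]=b
cv2.imwrite("pics/m9.png",cv2.convertScaleAbs(c[:,:,::-1],alpha=1.4,beta=15))
E
```

```text
[ 0.73793894  0.29171211 -0.29701622] [ 0.46988043 -0.3261927   0.12663794] 0.01322097935754573
```

View pics/m9.png

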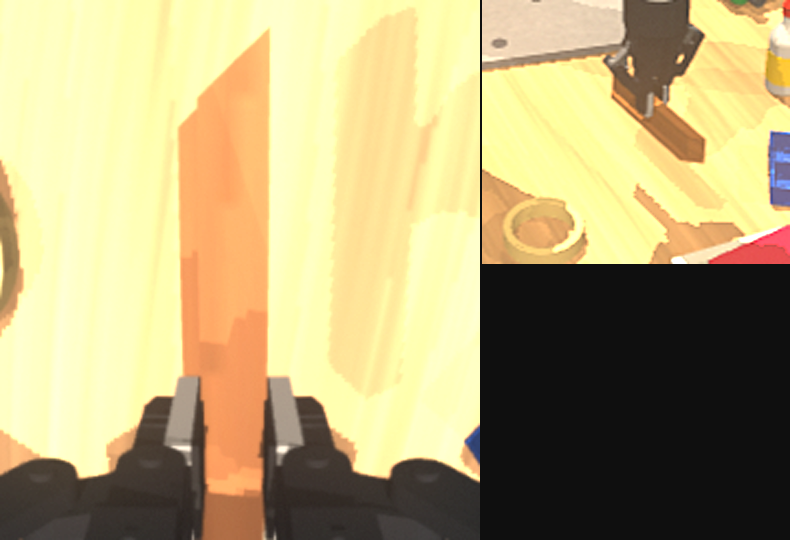

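The rail is held level and square between the pads, lip on the robot side; left mitre tip visible at crop (268,30) → wrist pixel (304,75). Work out the grip's lengthwise offset and the approach.

```bash
python3 - <<'E'
from h import *
o=get_obs(); i=camera_info("wrist"); T=o["tool_pos"]; yaw=o["ee_rot"][2]
P=onplane(i,[[304,75]],T[2]+.034,True)[0]
ax=np.array([np.cos(yaw),np.sin(yaw)]); nx=np.array([ax[1],-ax[0]])
d=(P-T)[:2]; L=d@ax; print("tip along",L,"across",d@nx)
off=L-.090; print("origin - TCP along rail y",off)
C=np.array([.6608,.1632]); a=np.radians(-10.8); xj=np.array([np.cos(a),np.sin(a)]); yj=np.array([-np.sin(a),np.cos(a)])
home=C-.007*xj-.090*yj; tcp=home-off*yj; print("tcp home",tcp)
pre=tcp-.010*xj-.025*yj; print("pre",pre,"shift cm",(pre-T[:2])*100, "turn",np.radians(79.2)-yaw)
E
```

```text
tip along 0.08680049585694248 across 0.0065328983056448155
origin - TCP along rail y -0.003199504143057516
tcp home [0.6376592  0.07924865]
pre [0.62315179 0.05656528] shift cm [15.487808   38.16687425] turn -0.337491658030896
```

Emit:
{"op": "drive_tool", "data": {"series": [0, 0, 0, 1.2, 3, 0.5, 255, 0, 0, -0.05, 2.4, 6, 1, 255, 0, 0, -0.1, 3.8, 9.5, 1, 255, 0, 0, -0.15, 5.2, 13, 1, 255, 0, 0, -0.2, 6.6, 16.5, 1, 255, 0, 0, -0.25, 8, 20, 1, 255, 0, 0, -0.3, 9.4, 23.5, 1, 255, 0, 0, -0.337, 10.8, 27, 1, 255]}}

```text
time_s: 11.37
tool_pos: [0.5754, -0.0529, 0.1304]
ee_rot: [-3.139, 0.0, 1.38]
contact_force: [-1.1, -0.1, -1.2]
width: 0.0131
finger_force: 48.9
```

Emit:
{"op": "drive_tool", "data": {"series": [0, 0, 0, 1.4, 3.5, 0, 255, 0, 0, 0, 2.8, 7, 0, 255, 0, 0, 0, 3.8, 9.5, 0, 255, 0, 0, 0, 4.6, 11.2, 0, 255, 0, 0, 0, 4.6, 11.2, -2, 255, 0, 0, 0, 4.6, 11.2, -4, 255, 0, 0, 0, 4.6, 11.2, -5.5, 255, 0, 0, 0, 4.6, 11.2, -5.5, 255]}}

```text
time_s: 12.03
tool_pos: [0.6188, 0.0572, 0.072]
ee_rot: [-3.134, 0.002, 1.383]
contact_force: [-1.9, 0.3, -2.1]
width: 0.0127
finger_force: 48.9
```

```bash
python3 - <<'E'
from h import *
o=get_obs(); print(o["contact_force"],o["tool_pos"],o["ee_rot"],o["width"])
i=camera_info("wrist");w=capture("wrist");cv2.imwrite("pics/w10.png",w[:,:,::-1]);np.save("w10.npy",i["extrinsics"])
a=cv2.convertScaleAbs(cv2.resize(w[20:290,150:450],None,fx=2.2,fy=2.2,interpolation=2),alpha=1.3,beta=10)
cv2.imwrite("pics/w10c.png",a[:,:,::-1])
E
```

```text
[-1.94515978  0.34726875 -2.13839192] [0.61879367 0.05717535 0.07203269] [-3.13394301e+00  2.16695124e-03  1.38332583e+00] 0.012673328705963594
```

View pics/w10c.png

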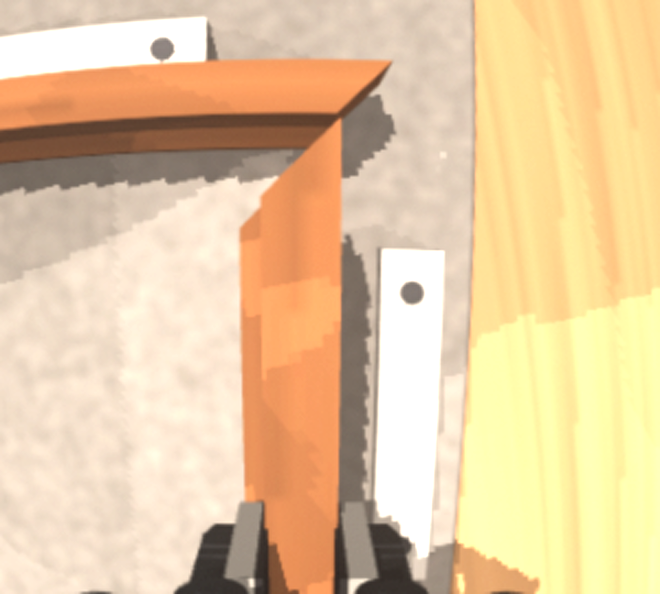

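Crop: long rail's mitre tip at (392,62), short rail's mitre tip at (341,120), outer face parallel to the far fence's face (edge 381,250 → 373,515). Computing the remaining gaps.

```bash
python3 - <<'E'
from h import *
i=camera_info("wrist");o=get_obs();T=o["tool_pos"];print(T)
px=lambda x,y:[150+x/2.2,20+y/2.2]
C=onplane(i,[px(392,62)],.051,True)[0]; S=onplane(i,[px(341,120)],T[2]+.034,True)[0]
F=onplane(i,[px(380,250),px(373,515)],.027,True)
r2=onplane(i,[px(341,120),px(338,500)],T[2]+.034,True)
print("corner",C,"tip",S); print("fence",F, "yaw",np.degrees(np.arctan2(F[0,1]-F[1,1],F[0,0]-F[1,0]))-90)
print("rail yaw",np.degrees(np.arctan2(*(r2[0]-r2[1])[[1,0]]))-90)
G=onplane(i,[px(1,78),px(200,64)],.027,True);L=onplane(i,[px(210,62),px(385,62)],.051,True);print("long rail outer edge dir",np.degrees(np.arctan2(*(L[1]-L[0])[[1,0]])))
a=np.radians(-10.8); xj=np.array([np.cos(a),np.sin(a)]); yj=np.array([-np.sin(a),np.cos(a)])
d=(C-S)[:2]; print("tip->corner in jig",d@xj,d@yj)
print("fence gap in x:",(F[0,:2]-S[:2])@xj,(F[1,:2]-S[:2])@xj)
E
```

```text
[0.61976931 0.05709225 0.07402887]
corner [0.66279745 0.16104747 0.051     ] tip [0.64291136 0.14113742 0.10802887]
fence [[0.65294937 0.11151108 0.027     ]
 [0.63744001 0.02999155 0.027     ]] yaw -10.771973544446752
rail yaw -10.69288861286664
long rail outer edge dir -10.991979085239226
tip->corner in jig 0.015803082213687702 0.02328367728116001
fence gap in x: 0.015411630175001096 0.01545222102986351
```

Emit:
{"op": "drive_tool", "data": {"series": [0, 0, 0, 0, -0.2, -1.5, 255, 0, 0, 0, 0, -0.2, -3, 255, 0, 0, 0, 0, -0.2, -4.2, 255, 0, 0, 0, 0, -0.2, -5, 255, 0, 0, 0, 0, -0.2, -5.3, 255, 0, 0, 0, 0, -0.2, -5.3, 255]}}

```text
time_s: 12.58
tool_pos: [0.6217, 0.055, 0.0237]
ee_rot: [-3.141, 0.0, 1.383]
contact_force: [-0.4, 0.2, -1.2]
width: 0.0129
finger_force: 48.9
```

Emit:
{"op": "drive_tool", "data": {"series": [0, 0, 0, 0, 0, -0.1, 255, 0, 0, 0, 0, 0, -0.2, 255, 0, 0, 0, 0, 0, -0.2, 255]}}

```text
time_s: 12.83
tool_pos: [0.6223, 0.0552, 0.0224]
ee_rot: [3.141, -0.0, 1.383]
contact_force: [0.4, -0.9, 0.0]
width: 0.0128
finger_force: 48.9
```

Emit:
{"op": "drive_tool", "data": {"series": [0, 0, 0, 0, 0, -0.15, 255, 0, 0, 0, 0, 0, -0.3, 255, 0, 0, 0, 0, 0, -0.4, 255, 0, 0, 0, 0, 0, -0.4, 255]}}

```text
time_s: 13.17
tool_pos: [0.6218, 0.0551, 0.0177]
ee_rot: [-3.141, 0.0, 1.383]
contact_force: [0.1, -0.0, -0.8]
width: 0.0125
finger_force: 48.9
```

Emit:
{"op": "drive_tool", "data": {"series": [0, 0, 0, 0, 0, -0.1, 255, 0, 0, 0, 0, 0, -0.1, 255]}}

```text
time_s: 13.33
tool_pos: [0.622, 0.0552, 0.0171]
ee_rot: [3.141, -0.0, 1.383]
contact_force: [-0.4, -0.2, 0.8]
width: 0.0127
finger_force: 49.2
```

Emit:
{"op": "drive_tool", "data": {"series": [0, 0, 0, 0, 0, -0.1, 255, 0, 0, 0, 0, 0, -0.1, 255]}}

```text
time_s: 13.5
tool_pos: [0.622, 0.0552, 0.017]
ee_rot: [3.141, -0.0, 1.383]
contact_force: [-4.3, 0.3, 10.6]
width: 0.013
finger_force: 50.4
```

Rail touches the board (10 N). Ease to a light touch and slide toward both faces.

Emit:
{"op": "drive_tool", "data": {"series": [0, 0, 0, 0, 0, 0.07, 255, 0, 0, 0, 0.35, 0.4, 0.08, 255, 0, 0, 0, 0.7, 0.8, 0.08, 255, 0, 0, 0, 1.05, 1.2, 0.08, 255, 0, 0, 0, 1.42, 1.56, 0.08, 255, 0, 0, 0, 1.42, 1.56, 0.08, 255, 0, 0, 0, 1.42, 1.56, 0.08, 255]}}

```text
time_s: 14.08
tool_pos: [0.6373, 0.0714, 0.0171]
ee_rot: [3.14, -0.0, 1.383]
contact_force: [0.0, -1.5, 6.3]
width: 0.0129
finger_force: 49.8
```

Emit:
{"op": "drive_tool", "data": {"series": [0, 0, 0, 0.1, -0.02, 0, 255, 0, 0, 0, 0.1, -0.02, 0, 255, 0, 0, 0, 0.1, -0.02, 0, 255]}}

```text
time_s: 14.33
tool_pos: [0.6373, 0.0714, 0.017]
ee_rot: [-3.141, -0.001, 1.383]
contact_force: [-3.4, -0.1, 8.1]
width: 0.0129
finger_force: 50.1
```

Emit:
{"op": "drive_tool", "data": {"series": [0, 0, 0, 0, 0, 0.07, 255, 0, 0, 0, 0.1, -0.02, 0.07, 255, 0, 0, 0, 0.1, -0.02, 0.07, 255, 0, 0, 0, 0.1, -0.02, 0.07, 255]}}

```text
time_s: 14.67
tool_pos: [0.6373, 0.0713, 0.0171]
ee_rot: [-3.139, -0.001, 1.383]
contact_force: [-4.5, 2.6, 4.7]
width: 0.0127
finger_force: 49.7
```

Emit:
{"op": "drive_tool", "data": {"series": [0, 0, 0, 0.1, -0.02, 0, 255, 0, 0, 0, 0.1, -0.02, 0, 255, 0, 0, 0, 0.1, -0.02, 0, 255]}}

```text
time_s: 14.92
tool_pos: [0.6373, 0.0712, 0.0171]
ee_rot: [-3.138, -0.001, 1.383]
contact_force: [-8.6, 3.8, 7.8]
width: 0.0124
finger_force: 50.1
```

Fence contact (Fx −8.6 N without motion). Ease to a light press and slide left.

Emit:
{"op": "drive_tool", "data": {"series": [0, 0, 0, -0.12, 0.02, 0.07, 255, 0, 0, 0, -0.1, 0.12, 0.07, 255, 0, 0, 0, -0.06, 0.32, 0.07, 255, 0, 0, 0, -0.04, 0.42, 0.07, 255, 0, 0, 0, -0.04, 0.42, 0.07, 255]}}

```text
time_s: 15.33
tool_pos: [0.6379, 0.0744, 0.0174]
ee_rot: [-3.14, 0.001, 1.383]
contact_force: [-5.5, -0.8, -1.4]
width: 0.013
finger_force: 49.0
```

Emit:
{"op": "drive_tool", "data": {"series": [0, 0, 0, 0.02, 0.1, 0, 255, 0, 0, 0, 0.02, 0.1, 0, 255]}}

```text
time_s: 15.5
tool_pos: [0.6381, 0.0753, 0.0174]
ee_rot: [-3.14, 0.001, 1.383]
contact_force: [-6.1, -0.7, -1.1]
width: 0.013
finger_force: 49.0
```

Emit:
{"op": "drive_tool", "data": {"series": [0, 0, 0, 0.02, 0.1, 0, 255, 0, 0, 0, 0.02, 0.1, 0, 255]}}

```text
time_s: 15.67
tool_pos: [0.6383, 0.0763, 0.0174]
ee_rot: [-3.14, 0.001, 1.383]
contact_force: [-5.4, -1.3, -0.6]
width: 0.0131
finger_force: 49.0
```

Emit:
{"op": "drive_tool", "data": {"series": [0, 0, 0, 0.02, 0.1, -0.03, 255, 0, 0, 0, 0.02, 0.1, -0.05, 255, 0, 0, 0, 0.02, 0.1, -0.05, 255]}}

```text
time_s: 15.92
tool_pos: [0.6383, 0.0765, 0.0172]
ee_rot: [-3.14, 0.002, 1.382]
contact_force: [-6.6, -4.3, 2.1]
width: 0.0128
finger_force: 49.6
```

Emit:
{"op": "drive_tool", "data": {"series": [0, 0, 0, 0.02, 0.1, 0, 255, 0, 0, 0, 0.02, 0.1, 0, 255]}}

```text
time_s: 16.08
tool_pos: [0.6384, 0.0769, 0.0172]
ee_rot: [-3.14, 0.003, 1.382]
contact_force: [-7.7, -7.6, 3.3]
width: 0.013
finger_force: 49.6
```

Emit:
{"op": "drive_tool", "data": {"series": [0, 0, 0, 0.02, 0.1, 0, 255, 0, 0, 0, 0.02, 0.1, 0, 255]}}

```text
time_s: 16.25
tool_pos: [0.6385, 0.0773, 0.0172]
ee_rot: [-3.14, 0.004, 1.381]
contact_force: [-7.5, -9.9, 3.7]
width: 0.0132
finger_force: 49.6
```

Mitre contact (Fy rising to −10 N). Reduce the leftward push, adjust the fence push, and read averaged forces.

Emit:
{"op": "drive_tool", "data": {"series": [0, 0, 0, 0.02, -0.16, 0, 255, 0, 0, 0, 0.02, -0.16, 0, 255, 0, 0, 0, 0.02, -0.16, 0, 255, 0, 0, 0, 0.02, -0.16, 0, 255]}}

```text
time_s: 16.58
tool_pos: [0.6385, 0.0773, 0.0172]
ee_rot: [-3.139, 0.001, 1.382]
contact_force: [-8.0, -2.5, 4.2]
width: 0.0128
finger_force: 49.7
```

```bash
cat > f.py <<'E'
from h import *
F=[]
for k in range(6):
    capture("side"); o=get_obs(); F.append(o["contact_force"])
F=np.array(F);a=np.radians(-10.8); xj=np.array([np.cos(a),np.sin(a)]); yj=np.array([-np.sin(a),np.cos(a)])
f=F.mean(0); print("jig Fx %.1f Fy %.1f Fz %.1f"%(f[:2]@xj,f[:2]@yj,f[2]),"std",F.std(0).round(1),o["tool_pos"].round(4),o["ee_rot"].round(4),o["time_s"],o["moment"].round(2))
E
python3 f.py
```

```text
jig Fx -7.6 Fy -3.8 Fz 3.4 std [0.7 0.7 0.5] [0.6385 0.0774 0.0172] [-3.1389e+00  1.4000e-03  1.3825e+00] 16.8833 [-0.54  1.72 -0.12]
```

```bash
python3 - <<'E'
from h import *
i=camera_info("wrist"); w=capture("wrist"); cv2.imwrite("pics/w11.png",w[:,:,::-1]); E=np.array(i["extrinsics"])
def proj(p):
    c=E[:3,:3].T@(p-E[:3,3]); d=np.array([c[0],-c[1],-c[2]]); t=np.arccos(d[2]/np.linalg.norm(d)); n=np.hypot(d[0],d[1])
    return i["cx"]+i["fx"]*t*d[0]/n, i["cy"]+i["fy"]*t*d[1]/n
a=np.radians(-10.8); xj=np.array([np.cos(a),np.sin(a),0]); yj=np.array([-np.sin(a),np.cos(a),0])
C=np.array([.6628,.1610,.051])
g=cv2.cvtColor(w,cv2.COLOR_RGB2GRAY)
print("corner px",proj(C))
for m in (-.003,-.007,-.011):
    print(m,[int(g[int(round(v)),int(round(u))]) for u,v in (proj(C+m*xj+m*yj+s*(xj-yj)*.7071) for s in np.arange(-.010,.0101,.001))])
u,v=map(int,proj(C)); print(g[v-4:v+28:2,u-30:u+12:2])
E
```

```text
corner px (np.float64(308.2006141121423), np.float64(75.08532719891912))
-0.003 [161, 156, 154, 151, 149, 131, 130, 132, 126, 128, 130, 132, 136, 156, 156, 154, 155, 158, 157, 157, 155]
-0.007 [131, 131, 131, 132, 133, 135, 136, 138, 137, 120, 121, 121, 121, 125, 125, 128, 132, 133, 111, 92, 84]
-0.011 [136, 138, 136, 136, 135, 131, 130, 129, 126, 122, 122, 121, 120, 121, 122, 127, 129, 130, 131, 131, 130]
[[157 158 157 155 153 152 151 150 150 151 154 157 160 162 161 160 157 157
  156 157 157]
 [138 138 138 139 137 137 136 138 137 138 139 140 142 146 162 161 160 160
  159 159 160]
 [131 131 131 131 131 131 130 130 130 132 131 131 109 130 158 159 157 158
  161 161 159]
 [131 131 132 131 132 132 131 131 130 132 131 116 129 136 157 157 156 157
  160 161 161]
 [133 131 131 132 133 132 132 132 132 131 112 128 133 133 153 154 152 154
  158 159 160]
 [133 133 133 133 133 133 134 133 132 110 121 130 133 134 151 152 151 153
  155 157 157]
 [135 135 135 135 134 134 136 133 107 122 128 130 132 135 151 151 149 151
  154 155 157]
 [136 136 136 136 136 136 134 109 120 126 127 130 133 136 153 152 150 150
  154 154 153]
 [138 138 138 138 138 136 107 119 122 125 129 130 132 135 155 155 153 153
  154 154 152]
 [138 137 137 137 137 118 119 122 122 125 128 130 132 134 156 155 153 154
  155 153 151]
 [135 136 136 134 105 120 120 121 122 125 127 130 132 135 155 157 155 155
  155 152 150]
 [133 133 131 116 119 119 121 121 121 124 127 129 132 134 157 158 156 155
  156 155 153]
 [132 128 106 118 118 118 120 121 122 125 126 130 132 135 158 159 156 157
  158 157 155]
 [127 104 118 119 118 118 119 119 121 125 127 130 132 134 155 160 158 158
  158 158 155]
 [101 120 121 119 118 118 118 118 121 125 127 130 132 133  97 151 158 157
  158 158 156]
 [122 121 120 118 118 118 118 119 122 125 127 130 132 133  94 102 158 157
  157 157 154]]
```

The mitre shows one thin, even joint line with tips coinciding. Small trim of the push, then hand in.

Emit:
{"op": "drive_tool", "data": {"series": [0, 0, 0, 0.02, 0, 0, 255, 0, 0, 0, 0.02, 0, 0, 255, 0, 0, 0, 0.02, 0, 0, 255, 0, 0, 0, 0.02, 0, 0, 255]}}

```text
time_s: 17.27
tool_pos: [0.6385, 0.0773, 0.0172]
ee_rot: [-3.139, 0.001, 1.382]
contact_force: [-9.6, -2.3, 3.7]
width: 0.0128
finger_force: 49.7
```

```bash
python3 f.py
```

```text
jig Fx -8.0 Fy -4.1 Fz 4.1 std [0.6 0.4 0.5] [0.6385 0.0773 0.0172] [-3.1386e+00  1.5000e-03  1.3824e+00] 17.5667 [-0.49  1.95 -0.13]
```

```bash
python3 -c "
from rig import *
print(sign_off())"
```

```text
the job is handed in; nothing more can be done
None
```

The job is handed in at about 17.6 s: the hold-down knob was turned clockwise to its end stop, and the short rail is flat on the board with its mitre closed. The arm still holds it, with a measured push of 8 N towards the far fence and 4 N left into the mitre, which I estimate puts 8 to 12 N on the fence.

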